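# Switch on the sanding station in order

### The arm

A 6-joint arm with a two-finger parallel gripper is mounted at the origin on the work surface. World frame = base frame: x ahead of the robot, y to its left, z up, the work surface at z = 0. Lengths are in m, angles in degrees, forces in N, time in s.
With the tool pointing down it reaches from about 0.375 to 0.9 m from the base axis. Payload 3.1 kg.
Tool frame: the origin (TCP) lies between the finger pads; the fingertips stand 11 mm ahead of it and the grasp point (between the pads) lies 8 mm behind it; z points along the fingers, y is the direction in which the jaws open and shut (so a half turn about z gives the same grasp; the last joint's range is limited). The gripper opens to 87 mm and grips with 3 to 60 N. Pads are 19 mm wide; open, the fingers measure 117 mm over their backs; the gripper's body (75 mm by 190 mm) begins 51 mm behind the grasp point.
Start: joints at [63.742, 30.224, 82.088, -0, 67.689, -10.227], TCP at [0.173, 0.601, 0.234] pointing down, gripper open.
Joint ranges: [-176.69, 176.69], [-43.24, 126.21], [12.49, 139.97], [-82, 262], [0, 151.66], [-163.58, 163.58]. Speed limits (degrees/s): [159.86, 159.86, 180, 180, 180, 180].

### API

Orientations are given as a 3x3 rotation matrix whose columns are the frame's x, y, z axes.
In Python, from rig import bot, vision gives the robot as it stands. The module is installed in compiled form; this text tells all that it offers.
- The arm moves only by the tool jog_arm, never from a script. Its argument "rows" is a list of rows, each an object with "dp": the shift along the tool's x, y, z in mm, a list of three; "turn": the turn, a rotation vector about the tool's x, y, z in degrees, a list of three; "grip": the opening, from 0 (shut) to 1 (fully open). A call has 1 to 10 rows; each row is the pose to reach, as a shift and turn from the pose commanded when the call began, along the tool's axes at that moment; what a row does not reach only later rows make up. A row lasts 1/10 s, in which the tool goes at most 50 mm and 8.59 degrees, less where a joint would pass 70% of its speed; a pose out of reach is approached as far as the arm can. A call with a gripper value outside its range is refused whole. The fingers move at their own pace and stop on an object; the grip force is fixed at half the most. Time passes only in rows, so rows that repeat a pose let the fingers close. It gives the time, the measured TCP pose, the force and the opening at its end, in the units of the state.
- bot.read_state(): the state, without advancing time (a new reading comes with each control period).
- vision.capture(name): name is "scene" or "top"; returns (picture, depth): 400x640x3 uint8, red, green, blue; 400x640 float32, m along the optical axis (not along the pixel's ray), 0 where there is no reading.
- vision.camera_info(name): a dict with "vertical_fov" (degrees; the focal length in pixels is half the picture's height over the tangent of half this angle, whatever the lens; pixels are square), "cx", "cy" (the principal point, pixels), "k1" (the pictures are not rectified: a ray, as slopes to the right and down, at radius r is drawn at 1 + k1 r^2 times it, then the intrinsics apply), "position" and "rotation" of the camera in the world. Camera axes: x right, y down, z forward; pixel columns grow to the right and rows downward; lengths in m; the calibration is good to about 2 mm. A picture is of the moment at which its call begins. camera_info takes no time and is no camera call.
- bot.hand_in(): hands the job in, once; it reports no verdict.
The state is a dict: "time_s": time; "joint_positions": joint angles; "qvel": joint speeds; "tau": joint torques, N m; "position": TCP position; "tcp_rot": TCP orientation; "force": force on the tool from outside, world axes, zero at the start; "moment": the same for the moment, N m; "opening": opening from 0.0 (shut) to 1.0 (fully open).
Only numpy, scipy, OpenCV 4.12 (cv2) and the standard library are available. Lean on these libraries where they do the work, as an engineer would, in place of code of your own. Each camera call takes 0.05 s, during which the arm holds its last target.

### The job

Start up the sanding station with the three loose switch boxes on the bench: press the dust extractor's switch (wide round mushroom head) first, then the air filter's (square head), and last the belt sander's (small round button), each gently with a fingertip until it is fully down, where it stays. Only press: do not pick up, tip or shove the boxes, and leave the tape, ear defenders, screwdriver and glass alone.

Things in the scene. Friction and masses are not known exactly. Their poses are not given: they have to be found in the camera images.
- extractor_top (a point): the dust extractor's push switch: the widest head, a round black mushroom 50 mm across with a flat top 44 mm across. This point is the centre of the head's flat upper face and moves down with it; 60 mm above the bench before pressing, 52 mm when fully down (10 mm above its box's top face).
- extractor (a joint): travel of that head, m: 0 is up (off), 0.008 is fully down (on). It needs about 3 N to move, meets a firm stop at 0.008 and stays down when let go; it does not spring back.
- extractor_box: the loose grey box that carries that switch, 84 (x) x 68 (y) x 42 mm high with a 2 mm rubber sole, about 0.45 kg, lying on the bench; the head is at the middle of its top. Origin: centre of the underside, z up. All three boxes look alike; only the heads differ.
- filter_top (a point): the air filter's push switch: a black square plate, 34 x 34 mm. This point is the centre of the head's flat upper face and moves down with it; 60 mm above the bench before pressing, 52 mm when fully down (10 mm above its box's top face).
- filter (a joint): travel of that head, m: 0 is up (off), 0.008 is fully down (on). It needs about 3 N to move, meets a firm stop at 0.008 and stays down when let go; it does not spring back.
- filter_box: the loose grey box that carries that switch, 84 (x) x 68 (y) x 42 mm high with a 2 mm rubber sole, about 0.45 kg, lying on the bench; the head is at the middle of its top. Origin: centre of the underside, z up. All three boxes look alike; only the heads differ.
- sander_top (a point): the belt sander's push switch: the smallest head, a black round button 22 mm across. This point is the centre of the head's flat upper face and moves down with it; 60 mm above the bench before pressing, 52 mm when fully down (10 mm above its box's top face).
- sander (a joint): travel of that head, m: 0 is up (off), 0.008 is fully down (on). It needs about 3 N to move, meets a firm stop at 0.008 and stays down when let go; it does not spring back.
- sander_box: the loose grey box that carries that switch, 84 (x) x 68 (y) x 42 mm high with a 2 mm rubber sole, about 0.45 kg, lying on the bench; the head is at the middle of its top. Origin: centre of the underside, z up. All three boxes look alike; only the heads differ.
- tape: roll of paper tape lying flat, 100 mm across, 24 mm high; origin centre of the underside. Leave alone.
- earmuffs: pair of yellow ear defenders lying on the bench, two cups 72 mm across and 40 mm high, 65 mm either side (y) of the origin, black band reaching 126 mm to x; origin on the bench between the cups. Leave alone.
- screwdriver: screwdriver lying on the bench about 0.2 m long; to the robot's right of the boxes. Leave alone.
- glass: empty drinking glass standing, 70 mm across, 95 mm high; origin centre of the underside. Leave alone.
Things that resemble listed ones, but are neither listed nor needed, are in the scene too. What is shaped like the sander_box but purple or yellow is not meant.

How it is judged (in metres and radians):
On the way, in this order (a step that is already met when the one before it is completed fails the run):
1. a finger presses the extractor switch down by more than 6 mm (value of joint extractor above 0.006 m and contact force between the fingers and extractor above 0.2 N), for 0.04 s.
2. a finger presses the filter switch down by more than 6 mm (value of joint filter above 0.006 m and contact force between the fingers and filter above 0.2 N), for 0.04 s.
3. a finger presses the sander switch down by more than 6 mm (value of joint sander above 0.006 m and contact force between the fingers and sander above 0.2 N), for 0.04 s.
At the end, for the whole second after the job is handed in: All three heads are down by more than 6 mm of their 8 mm; the boxes lie flat and at rest on the bench, within 40 mm of where they were; the tape, ear defenders, screwdriver and glass are within 30 mm of where they were (value of joint each of extractor, filter, sander above 0.006 m and angle between each of extractor_box, filter_box, sander_box's own z axis and vertical below 0.1 rad and height (world z) of each of extractor_box, filter_box, sander_box below 0.005 m and distance of each of extractor_box, filter_box, sander_box from where it was at the start of the episode below 0.04 m and linear speed of each of extractor_box, filter_box, sander_box below 0.02 m/s and distance of each of tape, earmuffs, screwdriver, glass from where it was at the start of the episode below 0.03 m); the robot touches nothing.
It fails at once if the filter switch goes down more than 3 mm before the extractor is on (value of joint filter above 0.003 m and value of joint extractor below 0.006 m).
It fails at once if the sander switch goes down more than 3 mm before the extractor and the filter are on (value of joint sander above 0.003 m and value of joint any of filter, extractor below 0.006 m).
It fails at once if a switch box is lifted more than 12 mm, tipped or shoved 40 mm (height (world z) of any of extractor_box, filter_box, sander_box above 0.012 m or angle between any of extractor_box, filter_box, sander_box's own z axis and vertical above 0.2 rad or distance of any of extractor_box, filter_box, sander_box from where it was at the start of the episode above 0.04 m).
It fails at once if a switch or its box is pressed by the fingers harder than 45 N (contact force between the fingers and extractor_box above 45 N or contact force between the fingers and filter_box above 45 N or contact force between the fingers and sander_box above 45 N).
It fails at once if the tape, ear defenders, screwdriver or glass is moved more than 30 mm (distance of any of tape, earmuffs, screwdriver, glass from where it was at the start of the episode above 0.03 m).
It also fails if it takes over 64 s, if anything falls off the work surface, if the arm or the gripper's body presses on something with over 40 N, if the wrist force passes 120 N, or if a joint passes its speed limit or range.

## Working session

There is one attempt and no reset: what is moved stays moved. The work goes in short steps, Python scripts to look and compute and a tool call to move; the robot and the scene stay as the last step left them, time stands still between calls to the robot, and variables do not carry over. Pictures are saved under pics/ and viewed, and the job is handed in when it is done.

Besides the shell and the picture viewer there is one more tool, called after "Emit:" by a JSON object that holds its "fn" and its "kwargs". jog_arm: Moves the arm, as the interface text tells. Its arguments: {"type":"object","properties":{"rows":{"type":"array"}},"required":["rows"]}

```bash
mkdir -p pics
cat > h.py <<'E'
import numpy as np, cv2
from rig import bot, vision
def cap(n,tag):
    p,d=vision.capture(n); cv2.imwrite(f'pics/{tag}.png',p[:,:,::-1]); np.savez(f'{tag}.npz',p=p,d=d); return p,d
def K(n):
    c=vision.camera_info(n); f=200/np.tan(np.radians(c['vertical_fov']/2)); return c,f
def ray(n,uv):
    c,f=K(n)
    M=np.array([[f,0,c['cx']],[0,f,c['cy']],[0,0,1.]])
    s=cv2.undistortPoints(np.array(uv,float).reshape(-1,1,2),M,np.array([c['k1'],0,0,0.])).reshape(-1,2)
    return np.array(c['position']),np.c_[s,np.ones(len(s))]@np.array(c['rotation']).T
def onplane(n,uv,z):
    o,r=ray(n,uv); return o+r*((z-o[2])/r[:,2])[:,None]
def ondepth(n,uv,d):
    o,r=ray(n,uv); return o+r*np.array(d).reshape(-1,1)
E
python3 - <<'E'
from h import *
for n in('scene','top'):
    print(vision.camera_info(n)); cap(n,n+'0')
print(bot.read_state())
E
```

```text
{'vertical_fov': 44.059783711190136, 'cx': 326.64379029788336, 'cy': 199.86013971638246, 'k1': -0.029518070775100377, 'position': array([ 1.59295986, -0.20399307,  1.07992278]), 'rotation': array([[ 0.18693171,  0.69077941, -0.69848432],
       [ 0.98220304, -0.1182008 ,  0.14596493],
       [ 0.01826816, -0.7133389 , -0.70058111]])}
{'vertical_fov': 48.10818321349447, 'cx': 322.40017834580203, 'cy': 202.25722745599282, 'k1': -0.06588477288150411, 'position': array([ 0.35522556, -0.00135568,  1.24437898]), 'rotation': array([[ 2.55482018e-03, -9.78978775e-01,  2.03946148e-01],
       [-9.99995948e-01, -2.75717252e-03, -7.08047407e-04],
       [ 1.25547810e-03, -2.03943513e-01, -9.78981852e-01]])}
{'time_s': 0.1, 'joint_positions': array([ 6.37422261e+01,  3.02726181e+01,  8.21467749e+01, -2.07595475e-04,
        6.76885539e+01, -1.02283100e+01]), 'qvel': array([-0.0248197 , -0.10177059, -0.17355613,  0.0043499 ,  0.05978226,
        0.02709045]), 'tau': array([-2.67992609e-04, -4.40983629e+01, -1.77151108e+01,  6.34491839e-02,
        5.33787045e-02, -4.30611442e-05]), 'position': array([0.17229068, 0.60014752, 0.23269301]), 'tcp_rot': array([[-9.61120068e-01,  2.76129546e-01, -8.30507793e-04],
       [ 2.76130596e-01,  9.61118637e-01, -1.69110393e-03],
       [ 3.31252758e-04, -1.85468254e-03, -9.99998225e-01]]), 'force': array([-0.48725495, -0.48374672, -0.04569568]), 'moment': array([-0.00081775,  0.02200021,  0.02800764]), 'opening': 0.9975777889924701}
```

View pics/scene0.png

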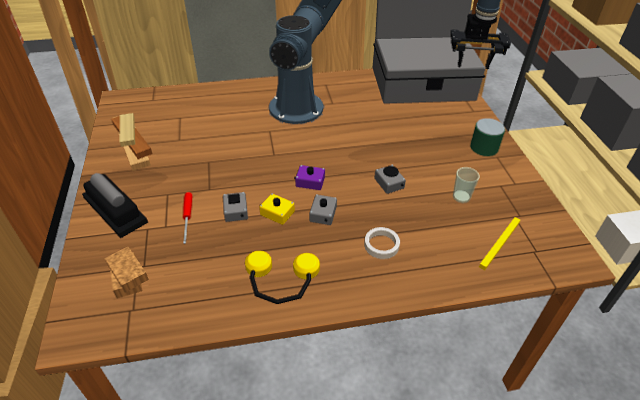

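View pics/top0.png

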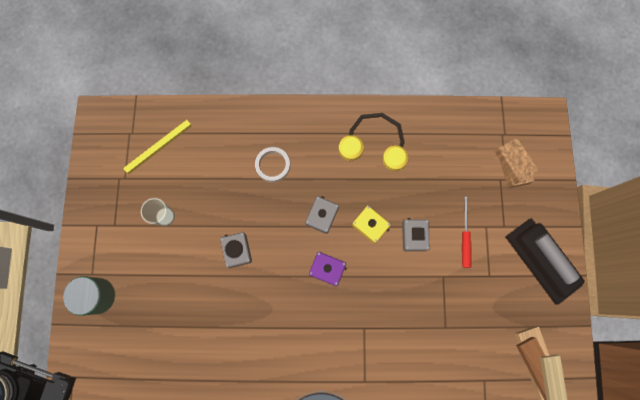

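Candidates in the top view are grey (235,250) with a wide round head, grey (417,235) with a square head, grey (322,214) with a small round head, and two decoys: yellow (371,223) and purple (327,268). By the description, extractor = (235,250), filter = (417,235), sander = (322,214). The scene view agrees, at (390,175), (235,203) and (323,206).

Run:
```python
from h import *
P={}
for n,seeds in (('top',[(235,250),(417,235),(322,214)]),('scene',[(390,172),(234,199),(323,204)])):
    p=np.load(n+'0.npz')['p']; d=np.load(n+'0.npz')['d']
    crops=[]
    for k,(u,v) in enumerate(seeds):
        c=p[v-25:v+25,u-25:u+25]; crops.append(cv2.resize(c,(250,250),interpolation=cv2.INTER_NEAREST))
        m=(p.max(2)<45).astype(np.uint8)
        N,L,S,C=cv2.connectedComponentsWithStats(m)
        l=L[v,u]; print(n,k,l,S[l],C[l], d[v,u])
        g=C[l]
        print('  head@0.06',onplane(n,[g],0.06), 'depthpt',ondepth(n,[g],[d[int(round(g[1])),int(round(g[0]))]]))
        # box: grey (low saturation)
        hs=cv2.cvtColor(p,cv2.COLOR_RGB2HSV)
        mb=((hs[...,1]<60)).astype(np.uint8)
        z=np.zeros_like(mb); z[v-30:v+30,u-30:u+30]=1
        N2,L2,S2,C2=cv2.connectedComponentsWithStats(mb&z); b=L2[v-0,u]
        cs,_=cv2.findContours((L2==b).astype(np.uint8),0,1); r=cv2.minAreaRect(max(cs,key=cv2.contourArea))
        q=onplane(n,cv2.boxPoints(r),0.042)
        print('  box',S2[b],q[:,:2].round(3).tolist())
    cv2.imwrite(f'pics/crop_{n}.png',np.hstack(crops)[:,:,::-1])
```

```text
top 0 0 [     0      0    640    400 253618] [319.946932   198.17668699] 1.1823432
  head@0.06 [[0.61321788 0.00445298 0.06      ]] depthpt [[0.61821521 0.0045655  0.03705848]]
  box [     0      0    640    400 255414] [[1.266, 1.034], [1.272, -1.017], [0.078, -0.838], [0.074, 0.846]]
top 1 0 [     0      0    640    400 253618] [319.946932   198.17668699] 1.1967409
  head@0.06 [[0.61321788 0.00445298 0.06      ]] depthpt [[0.61821521 0.0045655  0.03705848]]
  box [     0      0    640    400 255309] [[1.266, 1.034], [1.272, -1.017], [0.078, -0.838], [0.074, 0.846]]
top 2 0 [     0      0    640    400 253618] [319.946932   198.17668699] 1.2058498
  head@0.06 [[0.61321788 0.00445298 0.06      ]] depthpt [[0.61821521 0.0045655  0.03705848]]
  box [     0      0    640    400 255267] [[1.266, 1.034], [1.272, -1.017], [0.078, -0.838], [0.074, 0.846]]
scene 0 134 [383 166  15  11 118] [390.46610169 171.05084746] 1.5437132
  head@0.06 [[0.4829445  0.23055521 0.06      ]] depthpt [[0.48188724 0.23096911 0.05902855]]
  box [375 164  30  29 574] [[0.449, 0.183], [0.424, 0.278], [0.542, 0.268], [0.564, 0.177]]
scene 1 138 [229 194  11  10  92] [233.82608696 198.66304348] 1.443298
  head@0.06 [[ 0.52509246 -0.25973886  0.06      ]] depthpt [[ 0.53170453 -0.25939369  0.0663152 ]]
  box [223 192  25  30 599] [[0.481, -0.295], [0.481, -0.227], [0.595, -0.227], [0.594, -0.291]]
scene 2 140 [320 199   7   8  51] [323.03921569 202.56862745] 1.4521784
  head@0.06 [[ 0.58542885 -0.00401846  0.06      ]] depthpt [[ 0.58431344 -0.00379707  0.05887087]]
  box [     0      0    640    400 255360] [[-1.154, -1.36], [-0.671, 1.965], [1.281, 0.567], [1.035, -0.786]]
```

```bash
python3 -c "
import cv2,numpy as np
cv2.imwrite('pics/crops.png',np.vstack([cv2.imread('pics/crop_top.png'),cv2.imread('pics/crop_scene.png')]))"
```

```text
(no output)
```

View pics/crops.png

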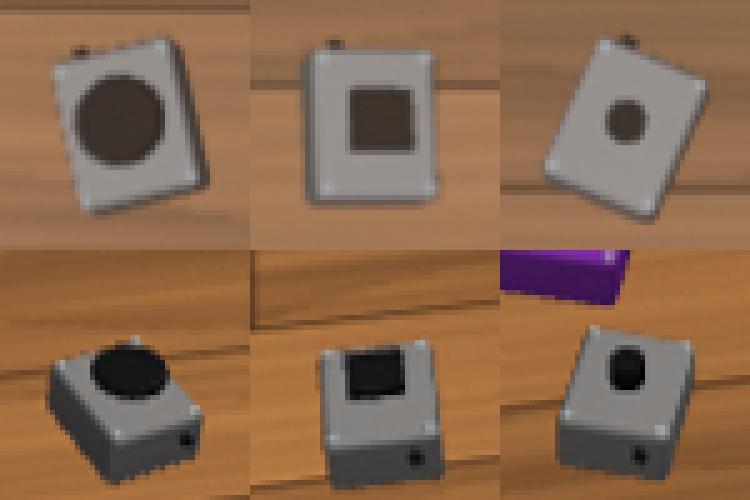

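The crops confirm the choice of all three heads. Next I refine the head centres in the top view.

Run:
```python
from h import *
p=np.load('top0.npz')['p'];d=np.load('top0.npz')['d']
for nm,(u,v) in dict(ext=(234,249),fil=(418,234),san=(322,213),purple=(327,268),yellow=(371,223)).items():
    m=(p.max(2)<100).astype(np.uint8); z=np.zeros_like(m); z[v-13:v+14,u-13:u+14]=1
    N,L,S,C=cv2.connectedComponentsWithStats(m&z); l=L[v,u]
    dd=np.median(d[L==l]); print(nm,S[l],C[l].round(1),'plane',onplane('top',[C[l]],.06).round(4),'depth',ondepth('top',[C[l]],[dd]).round(4))
    # box top by depth
    P=ondepth('top',np.argwhere(np.ones((50,50)))[:,::-1]+[u-25,v-25],d[v-25:v+25,u-25:u+25].ravel())
    s=((P[:,2]>.032)&(P[:,2]<.08)).reshape(50,50).astype(np.uint8)
    n2,l2,_,_=cv2.connectedComponentsWithStats(s); s=(l2==l2[25,25])
    q=P[s.ravel()]; r=cv2.minAreaRect(q[:,:2].astype(np.float32)); print('  ',r, 'medz',np.median(q[:,2]))
# heights of everything >15mm near
st=bot.read_state(); print(st['position'])
```

```text
ext [225 240  18  18 257] [233.5 248.5] plane [[0.4759 0.2332 0.06  ]] depth [[0.4762 0.2336 0.0576]]
   ((0.4752502739429474, 0.23464098572731018), (0.08409649133682251, 0.06905338168144226), 13.753104209899902) medz 0.041150798835341784
fil [412 228  13  12 153] [417.9 233.6] plane [[ 0.5172 -0.2574  0.06  ]] depth [[ 0.5175 -0.258   0.0575]]
   ((0.5169792175292969, -0.2579067349433899), (0.06723532825708389, 0.08312176167964935), 89.83185577392578) medz 0.040469210669877964
san [318 209   8   9  54] [321.7 212.7] plane [[ 5.732e-01 -4.000e-04  6.000e-02]] depth [[ 5.736e-01 -4.000e-04  5.790e-02]]
   ((0.5065733194351196, 0.0009341910481452942), (0.14055399596691132, 0.3026757538318634), 89.77978515625) medz -0.0019803320079281317
purple [324 264   8   8  50] [327.1 267.7] plane [[ 0.4266 -0.0151  0.06  ]] depth [[ 0.4268 -0.0151  0.0568]]
   ((0.4257357120513916, -0.015503030270338058), (0.08384203165769577, 0.06848206371068954), 68.56556701660156) medz 0.03972471712165937
yellow [369 219   7   8  41] [371.8 222.6] plane [[ 0.5467 -0.1347  0.06  ]] depth [[ 0.547  -0.1349  0.0579]]
   ((0.5472248792648315, -0.13584047555923462), (0.0842118188738823, 0.06808792054653168), 49.5893669128418) medz 0.039708613575588414
[0.17229068 0.60014752 0.23269301]
```

Emit:
{"fn": "jog_arm", "kwargs": {"rows": [{"dp":[-20,-14,5],"turn":[0,0,0],"grip":0},{"dp":[-50,-34,10],"turn":[0,0,0],"grip":0},{"dp":[-85,-58,20],"turn":[0,0,0],"grip":0},{"dp":[-120,-82,30],"turn":[0,0,0],"grip":0},{"dp":[-155,-106,40],"turn":[0,0,0],"grip":0},{"dp":[-190,-130,50],"turn":[0,0,0],"grip":0},{"dp":[-225,-154,60],"turn":[0,0,0],"grip":0},{"dp":[-260,-178,70],"turn":[0,0,0],"grip":0},{"dp":[-290,-199,80],"turn":[0,0,0],"grip":0},{"dp":[-310,-212,85],"turn":[0,0,0],"grip":0}]}}

```text
time_s: 1.1
position: [0.4129, 0.309, 0.1475]
tcp_rot: [[-0.961, 0.278, -0.001], [0.278, 0.961, -0.001], [0.001, -0.001, -1.0]]
force: [0.4, 0.3, 0.4]
opening: 0.176
```

Emit:
{"fn": "jog_arm", "kwargs": {"rows": [{"dp":[-25,-17,5],"turn":[0,0,0],"grip":0},{"dp":[-50,-34,10],"turn":[0,0,0],"grip":0},{"dp":[-70,-48,15],"turn":[0,0,0],"grip":0},{"dp":[-82,-57,19],"turn":[0,0,0],"grip":0},{"dp":[-82,-57,19],"turn":[0,0,0],"grip":0},{"dp":[-82,-57,19],"turn":[0,0,0],"grip":0}]}}

```text
time_s: 1.7
position: [0.4743, 0.2341, 0.1294]
tcp_rot: [[-0.961, 0.277, -0.001], [0.277, 0.961, 0.0], [0.001, -0.0, -1.0]]
force: [-0.5, 0.1, -0.2]
opening: 0.007
```

Run:
```python
from h import *
p,d=cap('scene','s1'); s=bot.read_state(); print(s['position'],s['force'],s['opening'],s['tcp_rot'])
cv2.imwrite('pics/s1c.png',cv2.resize(p[110:230,320:480],(800,600),interpolation=cv2.INTER_NEAREST)[:,:,::-1])
```

```text
[0.47405135 0.23448979 0.1295084 ] [0.2341667  0.07048674 1.19360685] 0.001932566061401192 [[-9.61229153e-01  2.75748426e-01 -1.14938386e-03]
 [ 2.75748453e-01  9.61229822e-01  1.38761937e-04]
 [ 1.14308543e-03 -1.83558801e-04 -9.99999330e-01]]
```

View pics/s1c.png

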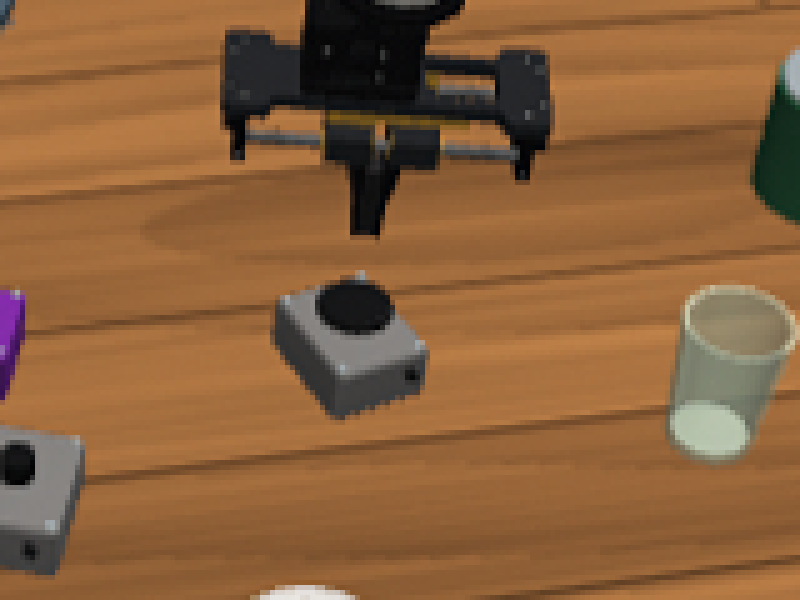

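The shut fingers hang above the extractor head at crop (367,235), with the head at (355,305). Nothing stands in the way, so I descend.

Emit:
{"fn": "jog_arm", "kwargs": {"rows": [{"dp":[-2,0,15],"turn":[0,0,0],"grip":0},{"dp":[-2,0,30],"turn":[0,0,0],"grip":0},{"dp":[-2,0,42],"turn":[0,0,0],"grip":0},{"dp":[-2,0,50],"turn":[0,0,0],"grip":0},{"dp":[-2,0,54],"turn":[0,0,0],"grip":0},{"dp":[-2,0,54],"turn":[0,0,0],"grip":0}]}}

```text
time_s: 2.35
position: [0.4765, 0.2335, 0.0751]
tcp_rot: [[-0.961, 0.276, -0.001], [0.276, 0.961, -0.0], [0.001, -0.0, -1.0]]
force: [-0.1, 0.1, -0.0]
opening: 0.005
```

Emit:
{"fn": "jog_arm", "kwargs": {"rows": [{"dp":[0,0,1],"turn":[0,0,0],"grip":0},{"dp":[0,0,2],"turn":[0,0,0],"grip":0},{"dp":[0,0,3],"turn":[0,0,0],"grip":0},{"dp":[0,0,4],"turn":[0,0,0],"grip":0},{"dp":[0,0,5],"turn":[0,0,0],"grip":0},{"dp":[0,0,6],"turn":[0,0,0],"grip":0},{"dp":[0,0,7],"turn":[0,0,0],"grip":0},{"dp":[0,0,8],"turn":[0,0,0],"grip":0},{"dp":[0,0,9],"turn":[0,0,0],"grip":0},{"dp":[0,0,9],"turn":[0,0,0],"grip":0}]}}

```text
time_s: 3.35
position: [0.4771, 0.2333, 0.0664]
tcp_rot: [[-0.961, 0.276, 0.0], [0.276, 0.961, 0.0], [-0.0, 0.0, -1.0]]
force: [0.2, -0.0, 1.0]
opening: 0.006
```

Emit:
{"fn": "jog_arm", "kwargs": {"rows": [{"dp":[0,0,1],"turn":[0,0,0],"grip":0},{"dp":[0,0,2],"turn":[0,0,0],"grip":0},{"dp":[0,0,2],"turn":[0,0,0],"grip":0}]}}

```text
time_s: 3.65
position: [0.4771, 0.2333, 0.0644]
tcp_rot: [[-0.961, 0.276, 0.0], [0.276, 0.961, -0.0], [-0.0, 0.0, -1.0]]
force: [0.7, 0.5, 1.3]
opening: 0.008
```

Emit:
{"fn": "jog_arm", "kwargs": {"rows": [{"dp":[0,0,0.5],"turn":[0,0,0],"grip":0},{"dp":[0,0,1],"turn":[0,0,0],"grip":0},{"dp":[0,0,1],"turn":[0,0,0],"grip":0}]}}

```text
time_s: 3.95
position: [0.4771, 0.2333, 0.0635]
tcp_rot: [[-0.961, 0.276, 0.0], [0.276, 0.961, 0.0], [-0.0, 0.0, -1.0]]
force: [1.4, -0.4, 1.6]
opening: 0.006
```

Run:
```python
from h import *
p,d=cap('scene','s2'); s=bot.read_state(); print(s['position'],s['force'])
cv2.imwrite('pics/s2c.png',cv2.resize(p[140:200,350:430],(800,600),interpolation=cv2.INTER_NEAREST)[:,:,::-1])
```

```text
[0.47709998 0.23332761 0.0635213 ] [0.50099845 0.09507028 1.82487182]
```

View pics/s2c.png

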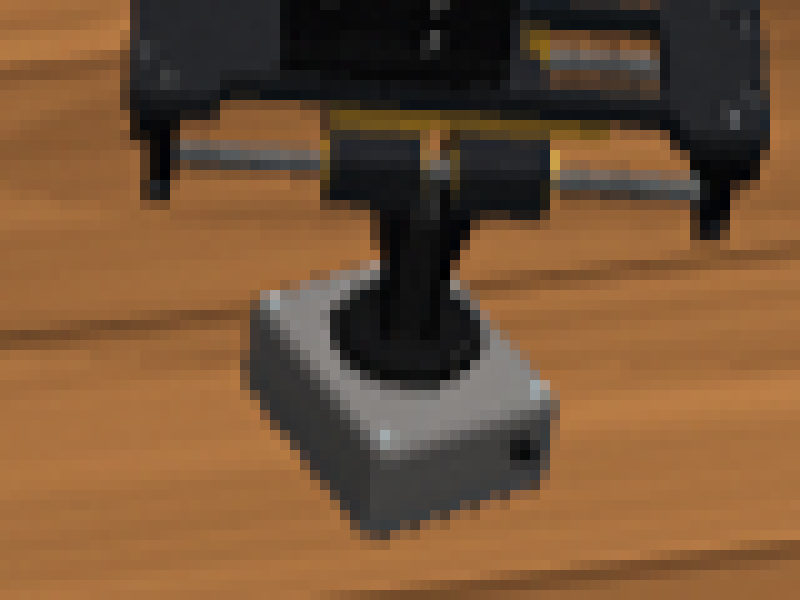

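The fingertips stand on the middle of the head at crop (415,340), and the head looks lowered. I'll continue to the firm stop.

Emit:
{"fn": "jog_arm", "kwargs": {"rows": [{"dp":[0,0,0.5],"turn":[0,0,0],"grip":0},{"dp":[0,0,1],"turn":[0,0,0],"grip":0},{"dp":[0,0,1],"turn":[0,0,0],"grip":0}]}}

```text
time_s: 4.3
position: [0.4772, 0.2333, 0.0634]
tcp_rot: [[-0.961, 0.276, 0.001], [0.276, 0.961, 0.0], [-0.001, 0.0, -1.0]]
force: [-0.6, -0.6, 8.9]
opening: 0.007
```

The stop is reached: z = 0.0634 and the force jumped to 8.9 N. I'll lift and go to the filter.

Emit:
{"fn": "jog_arm", "kwargs": {"rows": [{"dp":[0,0,-10],"turn":[0,0,0],"grip":0},{"dp":[0,0,-30],"turn":[0,0,0],"grip":0},{"dp":[0,0,-60],"turn":[0,0,0],"grip":0},{"dp":[-5,-14,-80],"turn":[0,0,0],"grip":0},{"dp":[-15,-40,-85],"turn":[0,0,0],"grip":0},{"dp":[-29,-76,-85],"turn":[0,0,0],"grip":0},{"dp":[-43,-114,-85],"turn":[0,0,0],"grip":0},{"dp":[-58,-154,-85],"turn":[0,0,0],"grip":0},{"dp":[-73,-194,-85],"turn":[0,0,0],"grip":0},{"dp":[-85,-225,-85],"turn":[0,0,0],"grip":0}]}}

```text
time_s: 5.3
position: [0.4962, -0.0083, 0.1477]
tcp_rot: [[-0.961, 0.277, -0.001], [0.277, 0.961, 0.0], [0.001, -0.0, -1.0]]
force: [1.7, 0.2, -0.5]
opening: 0.006
```

Emit:
{"fn": "jog_arm", "kwargs": {"rows": [{"dp":[-14,-38,0],"turn":[0,0,0],"grip":0},{"dp":[-28,-75,0],"turn":[0,0,0],"grip":0},{"dp":[-43,-113,0],"turn":[0,0,0],"grip":0},{"dp":[-57,-151,0],"turn":[0,0,0],"grip":0},{"dp":[-71,-189,5],"turn":[0,0,0],"grip":0},{"dp":[-82,-217,10],"turn":[0,0,0],"grip":0},{"dp":[-88,-232,15],"turn":[0,0,0],"grip":0},{"dp":[-89,-236,20],"turn":[0,0,0],"grip":0},{"dp":[-89,-236,20],"turn":[0,0,0],"grip":0},{"dp":[-89,-236,20],"turn":[0,0,0],"grip":0}]}}

```text
time_s: 6.3
position: [0.5163, -0.2558, 0.1272]
tcp_rot: [[-0.961, 0.275, -0.002], [0.275, 0.961, 0.002], [0.002, 0.001, -1.0]]
force: [-0.6, 0.0, 0.2]
opening: 0.006
```

Run:
```python
from h import *
p,d=cap('scene','s3'); s=bot.read_state(); R=s['tcp_rot'];print(s['position'],s['force'])
print('to filter, tool mm',R.T@(np.array([.5172,-.2577,.0755])-s['position'])*1e3)
c=p[150:240,200:430]
cv2.imwrite('pics/s3c.png',cv2.resize(c,None,fx=3.4,fy=3.4,interpolation=cv2.INTER_NEAREST)[:,:,::-1])
```

```text
[ 0.5165005  -0.25580334  0.12748157] [ 0.2237888  -0.31835584 -0.12808449]
to filter, tool mm [-1.27009177 -1.6813452  51.97817417]
```

View pics/s3c.png

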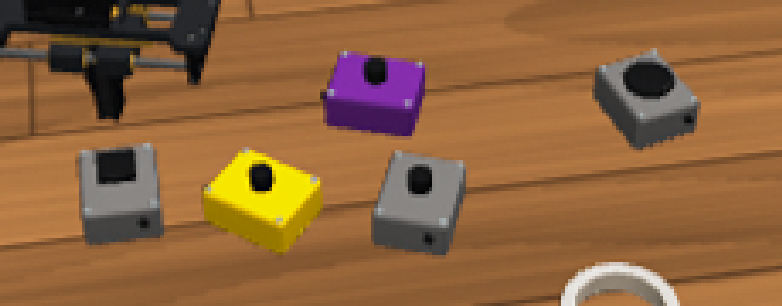

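The extractor head at crop (648,78) is now sunk, and its box has not moved. The fingers are above the filter head at (117,165).

Emit:
{"fn": "jog_arm", "kwargs": {"rows": [{"dp":[-1,-1.5,15],"turn":[0,0,0],"grip":0},{"dp":[-1,-1.5,30],"turn":[0,0,0],"grip":0},{"dp":[-1,-1.5,42],"turn":[0,0,0],"grip":0},{"dp":[-1,-1.5,50],"turn":[0,0,0],"grip":0},{"dp":[-1,-1.5,52],"turn":[0,0,0],"grip":0},{"dp":[-1,-1.5,52],"turn":[0,0,0],"grip":0}]}}

```text
time_s: 6.95
position: [0.5174, -0.2592, 0.0754]
tcp_rot: [[-0.961, 0.276, -0.0], [0.276, 0.961, 0.0], [0.0, 0.0, -1.0]]
force: [0.9, 0.2, -0.0]
opening: 0.009
```

Emit:
{"fn": "jog_arm", "kwargs": {"rows": [{"dp":[0,0,1],"turn":[0,0,0],"grip":0},{"dp":[0,0,2],"turn":[0,0,0],"grip":0},{"dp":[0,0,3],"turn":[0,0,0],"grip":0},{"dp":[0,0,4],"turn":[0,0,0],"grip":0},{"dp":[0,0,5],"turn":[0,0,0],"grip":0},{"dp":[0,0,6],"turn":[0,0,0],"grip":0},{"dp":[0,0,7],"turn":[0,0,0],"grip":0},{"dp":[0,0,8],"turn":[0,0,0],"grip":0},{"dp":[0,0,9],"turn":[0,0,0],"grip":0},{"dp":[0,0,9],"turn":[0,0,0],"grip":0}]}}

```text
time_s: 7.95
position: [0.5175, -0.2596, 0.0664]
tcp_rot: [[-0.961, 0.276, 0.0], [0.276, 0.961, -0.0], [-0.0, -0.0, -1.0]]
force: [-0.3, -0.4, 0.9]
opening: 0.004
```

Emit:
{"fn": "jog_arm", "kwargs": {"rows": [{"dp":[0,0,1],"turn":[0,0,0],"grip":0},{"dp":[0,0,2],"turn":[0,0,0],"grip":0},{"dp":[0,0,2.5],"turn":[0,0,0],"grip":0},{"dp":[0,0,2.5],"turn":[0,0,0],"grip":0}]}}

```text
time_s: 8.35
position: [0.5175, -0.2596, 0.0639]
tcp_rot: [[-0.961, 0.276, 0.0], [0.276, 0.961, -0.0], [-0.0, -0.0, -1.0]]
force: [-0.2, -1.0, 1.7]
opening: 0.011
```

Emit:
{"fn": "jog_arm", "kwargs": {"rows": [{"dp":[0,0,0.5],"turn":[0,0,0],"grip":0},{"dp":[0,0,1],"turn":[0,0,0],"grip":0},{"dp":[0,0,1.5],"turn":[0,0,0],"grip":0},{"dp":[0,0,1.5],"turn":[0,0,0],"grip":0}]}}

```text
time_s: 8.75
position: [0.5175, -0.2597, 0.0634]
tcp_rot: [[-0.961, 0.276, 0.0], [0.276, 0.961, -0.0], [-0.0, -0.0, -1.0]]
force: [-0.4, 0.6, 7.0]
opening: 0.006
```

The filter is at its stop (z = 0.0634, 7 N). Now the sander.

Emit:
{"fn": "jog_arm", "kwargs": {"rows": [{"dp":[0,0,-10],"turn":[0,0,0],"grip":0},{"dp":[0,0,-30],"turn":[0,0,0],"grip":0},{"dp":[0,0,-55],"turn":[0,0,0],"grip":0},{"dp":[1,20,-65],"turn":[0,0,0],"grip":0},{"dp":[4,60,-65],"turn":[0,0,0],"grip":0},{"dp":[7,105,-65],"turn":[0,0,0],"grip":0},{"dp":[10,150,-65],"turn":[0,0,0],"grip":0},{"dp":[13,195,-65],"turn":[0,0,0],"grip":0},{"dp":[16,235,-65],"turn":[0,0,0],"grip":0},{"dp":[18,258,-65],"turn":[0,0,0],"grip":0}]}}

```text
time_s: 9.75
position: [0.5711, -0.0032, 0.1276]
tcp_rot: [[-0.962, 0.274, -0.001], [0.274, 0.962, 0.001], [0.001, 0.001, -1.0]]
force: [0.2, 0.0, -0.7]
opening: 0.006
```

Emit:
{"fn": "jog_arm", "kwargs": {"rows": [{"dp":[0,6.5,0],"turn":[0,0,0],"grip":0},{"dp":[0,6.5,0],"turn":[0,0,0],"grip":0},{"dp":[0,6.5,0],"turn":[0,0,0],"grip":0},{"dp":[0,6.5,0],"turn":[0,0,0],"grip":0}]}}

```text
time_s: 10.15
position: [0.5731, -0.0018, 0.1275]
tcp_rot: [[-0.961, 0.278, -0.0], [0.278, 0.961, -0.0], [0.0, -0.0, -1.0]]
force: [0.6, -1.0, -0.9]
opening: 0.006
```

Run:
```python
from h import *
p,d=cap('scene','s4'); s=bot.read_state(); R=s['tcp_rot'];print(s['position'],s['force'])
print('to sander, tool mm',R.T@(np.array([.5734,-.0006,.0755])-s['position'])*1e3)
c=p[130:240,200:430]
cv2.imwrite('pics/s4c.png',cv2.resize(c,None,fx=3.4,fy=3.4,interpolation=cv2.INTER_NEAREST)[:,:,::-1])
```

```text
[ 0.57303877 -0.00180818  0.12751065] [ 0.00631184 -0.18640733  0.74988755]
to sander, tool mm [-2.14766653e-02  1.27278362e+00  5.20103568e+01]
```

View pics/s4c.png

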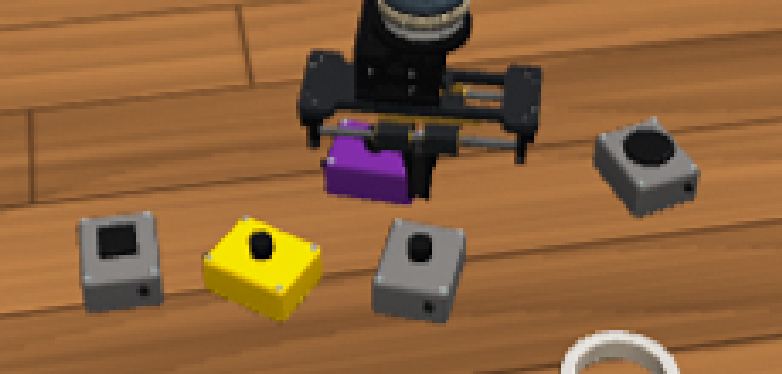

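The filter head at crop (117,240) is down. The fingers at (422,195) are over the sander button at (420,248), and the other boxes have not moved.

Emit:
{"fn": "jog_arm", "kwargs": {"rows": [{"dp":[0,1,15],"turn":[0,0,0],"grip":0},{"dp":[0,1,30],"turn":[0,0,0],"grip":0},{"dp":[0,1,42],"turn":[0,0,0],"grip":0},{"dp":[0,1,50],"turn":[0,0,0],"grip":0},{"dp":[0,1,52],"turn":[0,0,0],"grip":0},{"dp":[0,1,52],"turn":[0,0,0],"grip":0}]}}

```text
time_s: 10.8
position: [0.5734, 0.0004, 0.0753]
tcp_rot: [[-0.961, 0.277, -0.001], [0.277, 0.961, 0.0], [0.001, -0.0, -1.0]]
force: [-0.8, 0.1, -0.8]
opening: 0.003
```

Emit:
{"fn": "jog_arm", "kwargs": {"rows": [{"dp":[0,0,1],"turn":[0,0,0],"grip":0},{"dp":[0,0,2],"turn":[0,0,0],"grip":0},{"dp":[0,0,3],"turn":[0,0,0],"grip":0},{"dp":[0,0,4],"turn":[0,0,0],"grip":0},{"dp":[0,0,5],"turn":[0,0,0],"grip":0},{"dp":[0,0,6],"turn":[0,0,0],"grip":0},{"dp":[0,0,7],"turn":[0,0,0],"grip":0},{"dp":[0,0,8],"turn":[0,0,0],"grip":0},{"dp":[0,0,9],"turn":[0,0,0],"grip":0},{"dp":[0,0,9],"turn":[0,0,0],"grip":0}]}}

```text
time_s: 11.8
position: [0.5736, 0.0007, 0.0664]
tcp_rot: [[-0.961, 0.276, 0.0], [0.276, 0.961, 0.0], [-0.0, 0.0, -1.0]]
force: [0.4, 0.1, 1.8]
opening: 0.005
```

Emit:
{"fn": "jog_arm", "kwargs": {"rows": [{"dp":[0,0,1],"turn":[0,0,0],"grip":0},{"dp":[0,0,2],"turn":[0,0,0],"grip":0},{"dp":[0,0,3],"turn":[0,0,0],"grip":0},{"dp":[0,0,3.5],"turn":[0,0,0],"grip":0},{"dp":[0,0,3.5],"turn":[0,0,0],"grip":0}]}}

```text
time_s: 12.3
position: [0.5736, 0.0007, 0.0634]
tcp_rot: [[-0.961, 0.276, 0.0], [0.276, 0.961, -0.0], [-0.0, 0.0, -1.0]]
force: [-0.6, 0.1, 5.5]
opening: 0.002
```

Small extra push, then retreat straight up and check.

Emit:
{"fn": "jog_arm", "kwargs": {"rows": [{"dp":[0,0,0.5],"turn":[0,0,0],"grip":0},{"dp":[0,0,0.5],"turn":[0,0,0],"grip":0}]}}

```text
time_s: 12.5
position: [0.5736, 0.0007, 0.0634]
tcp_rot: [[-0.961, 0.276, 0.001], [0.276, 0.961, -0.0], [-0.001, 0.0, -1.0]]
force: [-1.7, 0.9, 8.4]
opening: 0.006
```

Emit:
{"fn": "jog_arm", "kwargs": {"rows": [{"dp":[0,0,-10],"turn":[0,0,0],"grip":0},{"dp":[0,0,-30],"turn":[0,0,0],"grip":0},{"dp":[0,0,-60],"turn":[0,0,0],"grip":0},{"dp":[5,20,-95],"turn":[0,0,0],"grip":0},{"dp":[15,55,-130],"turn":[0,0,0],"grip":0},{"dp":[30,95,-150],"turn":[0,0,0],"grip":0},{"dp":[45,140,-160],"turn":[0,0,0],"grip":0},{"dp":[60,180,-160],"turn":[0,0,0],"grip":0},{"dp":[75,220,-160],"turn":[0,0,0],"grip":0},{"dp":[85,245,-160],"turn":[0,0,0],"grip":0}]}}

```text
time_s: 13.5
position: [0.5585, 0.2624, 0.2228]
tcp_rot: [[-0.962, 0.274, -0.0], [0.274, 0.962, 0.0], [0.0, 0.0, -1.0]]
force: [-0.6, -0.1, -0.5]
opening: 0.006
```

Emit:
{"fn": "jog_arm", "kwargs": {"rows": [{"dp":[30,30,-10],"turn":[0,0,0],"grip":0},{"dp":[60,60,-20],"turn":[0,0,0],"grip":0},{"dp":[75,100,-20],"turn":[0,0,0],"grip":0},{"dp":[80,140,-20],"turn":[0,0,0],"grip":0},{"dp":[85,180,-20],"turn":[0,0,0],"grip":0},{"dp":[85,200,-20],"turn":[0,0,0],"grip":0},{"dp":[85,200,-20],"turn":[0,0,0],"grip":0},{"dp":[85,200,-20],"turn":[0,0,0],"grip":0}]}}

```text
time_s: 14.3
position: [0.5323, 0.4747, 0.2418]
tcp_rot: [[-0.961, 0.276, -0.001], [0.276, 0.961, -0.002], [0.001, -0.002, -1.0]]
force: [-0.4, -0.5, 0.8]
opening: 0.006
```

Run:
```python
from h import *
p,d=cap('scene','s5'); pt,dt=cap('top','t5'); s=bot.read_state();print(s['position'],s['force'],np.abs(s['qvel']).max())
d0=np.load('top0.npz')['d']
for nm,(u,v) in dict(ext=(234,249),fil=(418,234),san=(322,213)).items():
    w=np.s_[v-2:v+3,u-2:u+3]; print(nm,'head dropped mm',(np.median(dt[w])-np.median(d0[w]))*1e3)
    p0=np.load('top0.npz')['p']
    g=[cv2.cvtColor(i[v-35:v+35,u-35:u+35],cv2.COLOR_RGB2GRAY).astype(np.float32) for i in(p0,pt)]
    print('  shift px',cv2.phaseCorrelate(*g))
a=cv2.resize(p[130:240,200:430],None,fx=3.4,fy=3.4,interpolation=cv2.INTER_NEAREST)
cv2.imwrite('pics/s5c.png',a[:,:,::-1])
```

```text
[0.532617   0.4738149  0.24225334] [-0.39279353 -0.06240056  0.88995204] 0.48892635414545227
ext head dropped mm 6.9340467
  shift px ((0.3363507174077185, 0.17285696590084143), 0.9421807012440245)
fil head dropped mm 9.020925
  shift px ((-0.17260696901419692, 0.06130766867420334), 0.972457654590224)
san head dropped mm 8.210659
  shift px ((-0.018680194578472253, 0.1208425496346166), 0.9302839412365431)
```

View pics/s5c.png

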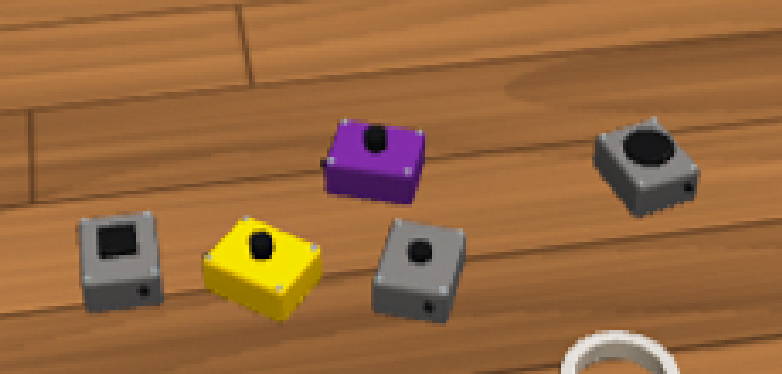

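View pics/t5.png

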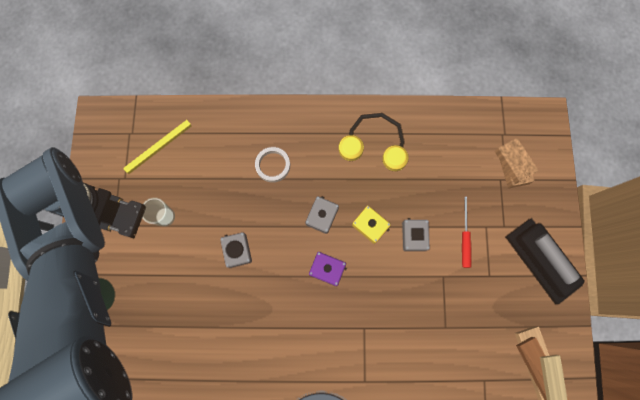

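All three heads are down: (234,249), (418,234) and (322,213) in the top view. Nothing has moved, and the arm is clear of everything at z = 0.24.

```bash
python3 -c "
from rig import bot
print(bot.hand_in())"
```

```text
the job is handed in; nothing more can be done
None
```

I pressed the extractor, then the filter, then the sander with the shut fingertips, and handed the job in at about 14.4 s. The hand-in reports no verdict, so I can't confirm the pass itself.

- **Presses:** each was taken to its firm stop, with the TCP at z = 0.0634 m. The highest forces read were 8.9 N on the extractor, 7.0 N on the filter and 8.4 N on the sander.
- **Heads down:** depth before and after showed drops of 6.9, 9.0 and 8.2 mm for extractor, filter and sander. These are noisy readings of the 8 mm travel. The extractor's 6.9 mm is the lowest, but the stop height agrees for all three.
- **Nothing else moved:** the boxes shifted by less than 0.4 px in the top view. The tape, ear defenders, screwdriver and glass look unmoved in the final picture, though I judged that by eye and did not measure it.
- **Arm:** it was in free air at z = 0.24 m, touching nothing.
- **Disagreement:** the scene-view estimates of the head centres were 8–12 mm further toward that camera, because the heads' sides were included. I used the top-view positions, and the presses were well centred.

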